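Sweep the loose nuts into the catch tray

ROBOT

A 7-joint arm with a two-finger parallel gripper is mounted at the origin on a cart in front of the work surface, level with it; the furniture and walls round the work are solid. World frame = base frame: x ahead of the robot, y to its left, z up, the work surface at z = 0. Lengths are in mm, angles in rad, forces in N, time in s.
With the tool pointing down it reaches from about 425 to 825 mm from the base axis. Payload 3.6 kg.
Tool frame: the origin (TCP) lies at the centre of the arm's flange, where the gripper is bolted on; the fingertips stand 173 mm ahead of it and the grasp point (between the pads) lies 155 mm ahead of it; z points along the fingers, y is the line along which they close (so a half turn about z gives the same grasp; the last joint's range is limited). The gripper opens to 85 mm and grips with 20 to 120 N. Pads are 22 mm wide; open, the fingers measure 114 mm over their backs; the gripper's body (76 mm by 85 mm) begins 54 mm behind the grasp point. The pads swing forward as they close: fully open they stand 13 mm farther back than shut.
Start: joints at [1.308, 0.615, -0.013, 1.423, 0.008, 1.103, -0.04], TCP at [151.864, -631.991, 404.697] pointing down, gripper open.
Joint ranges: [-3.12, 3.12], [-0.3, 2.06], [-1.34, 1.32], [0.26, 2.42], [-1.36, 4.5], [0.01, 1.98], [-2.84, 2.84]. Speed limits (rad/s): [2.79, 2.79, 3.14, 3.14, 3.14, 3.14, 3.14].

INTERFACE

Orientations are given as a rotation vector (axis times angle).
In Python, from bench import manip, grab_frame, camera_info, ticket gives the robot as it stands.
- The arm moves only by the shell command python3 -m handwheel 'ROWS'. ROWS is JSON, a list that holds one entry, the list of rows, each a list of 7 numbers: the turn, a rotation vector about the tool's x, y, z normalised to -1 to 1, where 1 is 90 degrees, then the shift along the tool's x, y, z normalised to -1 to 1, where 1 is 250 mm, then the closure, from -1 (fully open) to 1 (shut). A call has 1 to 20 rows; each row is the pose to reach, as a shift and turn from the pose commanded when the call began, along the tool's axes at that moment; what a row does not reach only later rows make up. A row lasts 1/8 s, in which the tool goes at most 62.5 mm and 10.7 degrees, less where a joint would pass 70% of its speed; a pose out of reach is approached as far as the arm can. A call with a number of a shift or a turn outside -1 to 1 is refused whole. A call with a gripper value outside its range is refused whole. The fingers move at their own pace and stop on an object; the grip force is fixed at half the most. Time passes only in rows, so rows that repeat a pose let the fingers close. It gives the time, the measured TCP pose, the force, the opening and the grip force at its end, in the units of the state.
- manip.observe(): the state, without advancing time (a new reading comes with each control period).
- grab_frame(name): name is "side" or "top" or "wrist"; returns (picture, depth): 420x560x3 uint8, red, green, blue; 420x560 float32, mm along the optical axis (not along the pixel's ray), 0 where there is no reading.
- camera_info(name): a dict with "camera_matrix" (3x3 intrinsics, pixels), "world_from_camera" (4x4, takes a point from camera to world coordinates); the wrist camera has in their place "tool_from_camera" (4x4, takes a point from camera to tool coordinates, whose origin is the TCP and whose axes are the flange's). Camera axes: x right, y down, z forward; pixel columns grow to the right and rows downward; lengths in mm; the calibration is good to about 2 mm. A picture is of the moment at which its call begins: read the wrist's pose just before it. camera_info takes no time and is no camera call.
- ticket.close_job(): hands the job in; it is judged then, once.
The state is a dict: "clock": time; "joint_pos": joint angles; "qvel": joint speeds; "tau": joint torques, N m; "ee_pos": TCP position; "tool_rot": TCP orientation; "force": force on the tool from outside, world axes, zero at the start; "torque": the same for the moment, N m; "opening": finger opening in mm; "grasp_force": force on a finger pad.
Only numpy, scipy, OpenCV 4.12 (cv2) and the standard library are available. Lean on these libraries where they do the work, as an engineer would, in place of code of your own. Each camera call takes 0.05 s, during which the arm holds its last target. There are 200 camera calls.

TASK

Sweep the three loose hex nuts across the bench, over the sloping lip and through the open side of the sheet-steel catch tray, until every nut lies wholly on the tray's flat floor. Push them gently along with the fingertips or the outside of the fingers: do not grip, pick up or flick a nut. Leave the bolt and the small carton where they are, and finish with the hand clear of everything.

Things in the scene. Friction and masses are not known exactly. Their poses are not given: they have to be found in the camera images.
- tray: dark sheet-steel catch tray fixed to the bench, 140 mm (x) by 190 mm (y); walls 3 mm thick, 38 mm high with the rolled rim, at the back (x = +70 mm) and both ends (y = +-95 mm). Open at x = -70 mm, facing the robot's right; the nuts lie before it, so tray +x is the way to sweep. Origin at bench level under its centre, z up
- tray_floor (a point): point on the flat floor of the tray, 15 mm behind the tray's origin; the floor is 3 mm above the bench, from x = -40 mm in the tray's frame to the back wall. In front of it the lip slopes down to bench level at x = -70 mm
- nut_a: plain steel M16 hex nut beside the line through the tray's middle, towards one end, one of three alike, 24 mm across flats, 27 mm across corners, 13 mm tall, 45 g (varies by up to 40 %), loose, lying flat at any yaw; origin at the centre of its underside, z up
- nut_b: plain steel M16 hex nut near the lip, on about the tray's middle line, one of three alike, 24 mm across flats, 27 mm across corners, 13 mm tall, 45 g (varies by up to 40 %), loose, lying flat at any yaw; origin at the centre of its underside, z up
- nut_c: plain steel M16 hex nut farthest from the lip, behind nut_b on about the tray's middle line, one of three alike, 24 mm across flats, 27 mm across corners, 13 mm tall, 45 g (varies by up to 40 %), loose, lying flat at any yaw; origin at the centre of its underside, z up
- nut_a_mid (a point): centre of nut_a, 6.5 mm above its underside
- nut_b_mid (a point): centre of nut_b, 6.5 mm above its underside
- nut_c_mid (a point): centre of nut_c, 6.5 mm above its underside
- bolt: plain steel hex bolt lying on the bench in front of the tray, on the other side of the middle line from nut_a, its length (58 mm, head 22 mm across) roughly along the tray's x; loose, to be left alone; origin under the middle of its length, its y along the shank
- carton: small closed printed carton, 60 mm (its x) by 85 mm (its y), 60 mm tall, standing to the right of the work; loose, to be left alone; origin at the centre of its underside
Not all that is in view belongs to the job. Leave any blue or orange look-alike of the nut_a alone.

How it is judged (in metres and radians):
At the end, for the whole second after the job is handed in: all three nuts at rest in the tray, each centre at least 35 mm in from the open edge and between the walls, no more than 30 mm above the bench; bolt and carton within 20 mm of where they began (x of nut_a_mid in the frame of tray between -0.035 and 0.07 m and y of nut_a_mid in the frame of tray between -0.095 and 0.095 m and height (world z) of each of nut_a_mid, nut_b_mid, nut_c_mid below 0.03 m and linear speed of each of nut_a, nut_b, nut_c below 0.02 m/s and x of nut_b_mid in the frame of tray between -0.035 and 0.07 m and y of nut_b_mid in the frame of tray between -0.095 and 0.095 m and x of nut_c_mid in the frame of tray between -0.035 and 0.07 m and y of nut_c_mid in the frame of tray between -0.095 and 0.095 m and distance of each of bolt, carton from where it was at the start of the episode below 0.02 m); the robot touches nothing.
It fails at once if a nut was lifted (its centre more than 33 mm above the bench) (height (world z) of any of nut_a_mid, nut_b_mid, nut_c_mid above 0.033 m).
It fails at once if a nut was gripped or jammed (more than 20 N between the fingers and a nut) (contact force between the fingers and nut_a above 20 N or contact force between the fingers and nut_b above 20 N or contact force between the fingers and nut_c above 20 N).
It fails at once if a nut was flicked (faster than 0.6 m/s) (linear speed of any of nut_a, nut_b, nut_c above 0.6 m/s).
It fails at once if the bolt or the carton was moved more than 20 mm (distance of any of bolt, carton from where it was at the start of the episode above 0.02 m).
It also fails if it takes over 64 s, if anything falls off the work surface, if the arm or the gripper's body presses on something with over 40 N, if the wrist force passes 120 N, or if a joint passes its speed limit or range.

## Working session

There is one attempt and no reset: what is moved stays moved. The work goes in short steps, Python scripts to look and compute and a shell command to move; the robot and the scene stay as the last step left them, time stands still between calls to the robot, and variables do not carry over. Pictures are saved under pics/ and viewed, at most 10 in all, crops included, and the job is handed in when it is done.

```bash
mkdir -p pics; python3 - <<'E'
from bench import manip, grab_frame, camera_info
import cv2,numpy as np
print(manip.observe())
for n in("top","side"):
    p,d=grab_frame(n); cv2.imwrite(f"pics/{n}0.png",p[:,:,::-1]); np.save(f"pics/{n}0.npy",d)
    i=camera_info(n); print(n,np.round(i["camera_matrix"],1).tolist(),np.round(i["world_from_camera"],3).tolist())
print(np.round(camera_info("wrist")["tool_from_camera"],3).tolist())
E
```

```text
{'clock': 0.0, 'joint_pos': array([ 1.30846847,  0.61591441, -0.01262115,  1.42494401,  0.00811625,
        1.10340085, -0.040416  ]), 'qvel': array([-0.00099215,  0.00126809, -0.00125394, -0.00141741, -0.00022663,
        0.00025322, -0.00014916]), 'tau': array([ 3.71647639e-04, -4.69216239e+01,  2.58890809e-01, -1.71034455e+01,
        9.91331530e-03,  9.47592227e-03,  3.92863853e-06]), 'ee_pos': array([ 151.80865339, -631.6821579 ,  403.52572621]), 'tool_rot': array([-3.11719304e+00, -3.69371623e-01,  5.62068148e-04]), 'force': array([-0.20944389,  0.5899065 ,  0.1276571 ]), 'torque': array([ 0.04059602,  0.05078457, -0.02987028]), 'grasp_force': 0.0, 'opening': 85.55757491525604}
top [[419.5, 0.0, 283.8], [0.0, 419.5, 209.1], [0.0, 0.0, 1.0]] [[0.007, -0.994, 0.112, 416.786], [-1.0, -0.01, -0.026, 68.911], [0.027, -0.112, -0.993, 941.453], [0.0, 0.0, 0.0, 1.0]]
side [[470.9, 0.0, 283.4], [0.0, 470.9, 206.4], [0.0, 0.0, 1.0]] [[-0.946, -0.102, 0.308, 278.076], [-0.323, 0.369, -0.871, 805.173], [-0.025, -0.924, -0.382, 363.039], [0.0, 0.0, 0.0, 1.0]]
[[0.0, -0.963, -0.269, 68.25], [1.0, 0.0, -0.001, -0.438], [0.001, -0.269, 0.963, 29.427], [0.0, 0.0, 0.0, 1.0]]
```

View pics/top0.png

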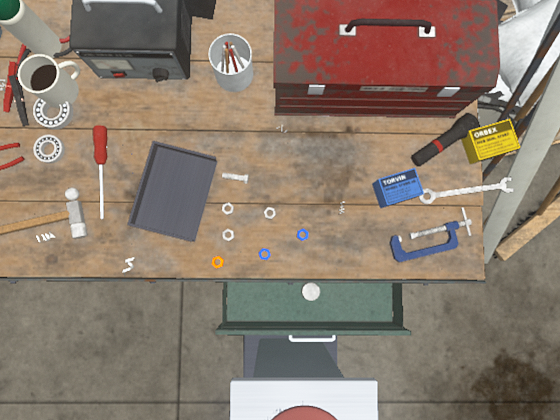

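The top view shows the tray around (174,192), opening to the right. The steel nut candidates are (227,208), (269,212) and (228,235), and the bolt is at (234,177). The look-alikes are orange (217,262) and blue (264,254) and (302,235). The three grey ones fit: b is on the middle line near the lip, c is behind it, and a is to the side opposite the bolt. I'll confirm this in an enlarged crop and measure.

```bash
cat > h.py <<'E'
import numpy as np,cv2
from bench import camera_info
def px2w(n,u,v,z):
    i=camera_info(n);K=np.array(i["camera_matrix"]);T=np.array(i["world_from_camera"])
    r=T[:3,:3]@np.linalg.inv(K)@[u,v,1]; o=T[:3,3]
    return o+r*(z-o[2])/r[2]
E
python3 - <<'E'
from h import *
im=cv2.imread("pics/top0.png");d=np.load("pics/top0.npy")
c=im[125:285,115:315]; cv2.imwrite("pics/crop0.png",cv2.resize(c,None,fx=3.75,fy=3.75,interpolation=cv2.INTER_CUBIC))
g=im.astype(int)
m=((g.min(2)>150)&(g.max(2)-g.min(2)<40)).astype(np.uint8)
m[:, :215]=0; m[:, 290:]=0; m[:160]=0; m[265:]=0
m=cv2.morphologyEx(m,cv2.MORPH_CLOSE,np.ones((9,9)))
n,l,s,ce=cv2.connectedComponentsWithStats(m)
for k in range(1,n):
    if s[k,4]>20: print(s[k],ce[k],px2w("top",*ce[k],10).round(0))
for u,v in[(216,157),(195,240),(155,142),(130,226)]: print(u,v,px2w("top",u,v,0 if u>190 else 38).round())
E
```

```text
[222 173  26  11 166] [235.85542169 176.55421687] [594. 153.  10.]
[222 202  12  13 110] [227.43636364 208.12727273] [522. 170.  10.]
[264 207  12  12 112] [269.45535714 212.4375    ] [514.  77.  10.]
[222 229  12  12 115] [227.62608696 234.48695652] [464. 169.  10.]
216 157 [641. 200.   0.]
195 240 [451. 242.   0.]
155 142 [663. 329.  38.]
130 226 [479. 374.  38.]
```

View pics/crop0.png

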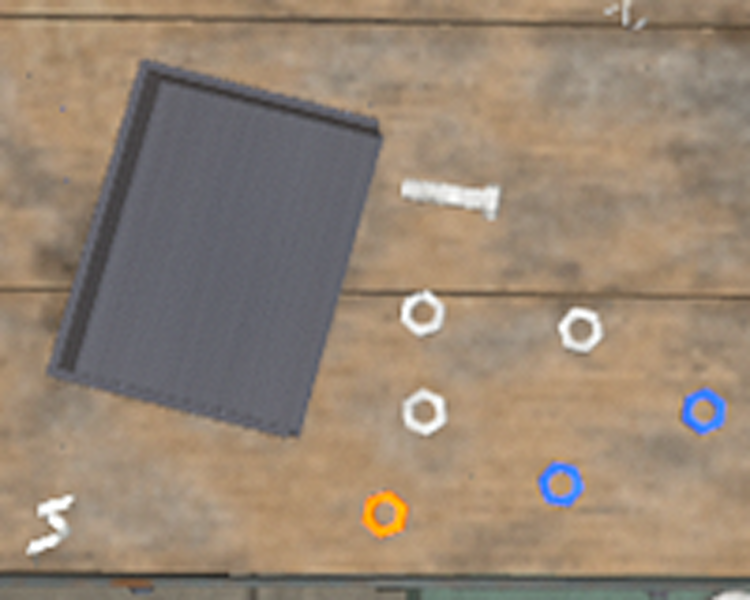

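View pics/side0.png

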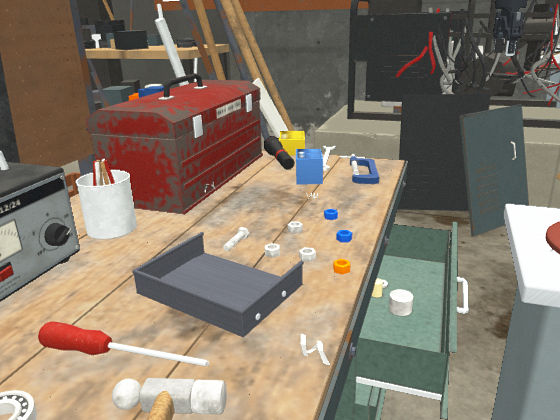

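The crop confirms the three steel nuts b (422,313), c (580,330) and a (424,411), with the bolt on the far side and the blue and orange rings separate. The side view agrees. Tray centre fit is (554,283.5) with +x = (0.238,0.971). In the tray frame, b is (-118,4), c is (-210,-10), a is (-133,60) and the bolt is (-117,-70).

The plan is to point the tool's y axis along tray y with the fingers about 15 mm apart, so each nut nestles against two fingertips. I'll sweep b, then c, then a.

```bash
cat >> h.py <<'E'
from scipy.spatial.transform import Rotation as R
C=np.array([554,283.5]);X=np.array([.238,.971]);Y=np.array([-.971,.238])
G=R.from_matrix(np.column_stack([[*X,0],[*-Y,0],[0,0,-1]]))
def tray(p): q=np.asarray(p)[:2]-C; return np.array([q@X,q@Y])
def go(tx,ty,z,s=None):
    "rows' numbers for going to tray coords, TCP height z, tool x along tray x"
    from bench import manip
    s=s or manip.observe(); r=R.from_rotvec(s["tool_rot"])
    t=np.array([*(C+tx*X+ty*Y),z])
    print("t",s["clock"],"now tray",tray(s["ee_pos"]).round(1),"z",s["ee_pos"][2].round(1),"op",round(s["opening"],1),"F",s["force"].round(1))
    print("turn",((r.inv()*G).as_rotvec()/(np.pi/2)).round(3),"shift",(r.inv().apply(t-s["ee_pos"])/250).round(3))
E
python3 -m handwheel '[[[0,0,-0.06,0.18,-0.1,0,0],[0,0,-0.12,0.36,-0.2,0,0.3],[0,0,-0.18,0.54,-0.3,0,0.65],[0,0,-0.24,0.72,-0.4,0,0.65],[0,0,-0.3,0.89,-0.49,0,0.65],[0,0,-0.3,0.89,-0.49,0,0.65],[0,0,-0.3,0.89,-0.49,0,0.65]]]'
python3 -c "
from h import *
go(-166,4,404)"
```

```text
clock: 0.98
ee_pos: [339.1, -461.2, 404.4]
tool_rot: [-2.947, -1.086, 0.002]
force: [-0.2, -0.8, 0.6]
opening: 15.1
grasp_force: 0.0
t 0.975 now tray [-774.2   31.4] z 404.4 op 15.1 F [-0.2 -0.8  0.6]
turn [-0.001  0.    -0.397] shift [ 2.039e+00 -1.333e+00  1.000e-03]
```

```bash
python3 -m handwheel '[[[0,0,-0.1,0.2,-0.13,0,0.65],[0,0,-0.2,0.4,-0.26,0,0.65],[0,0,-0.3,0.6,-0.39,0,0.65],[0,0,-0.397,0.8,-0.52,0,0.65],[0,0,-0.397,0.95,-0.62,0,0.65],[0,0,-0.397,0.95,-0.62,0,0.65]]]'
python3 -c "
from h import *
go(-166,4,404)"
```

```text
clock: 1.72
ee_pos: [419.9, -186.6, 405.0]
tool_rot: [-2.467, -1.945, -0.002]
force: [0.8, -0.9, -0.5]
opening: 14.5
grasp_force: 0.0
t 1.725 now tray [-488.4   18.3] z 405.0 op 14.5 F [ 0.8 -0.9 -0.5]
turn [ 0.    -0.001  0.003] shift [1.29  0.063 0.005]
```

```bash
python3 -m handwheel '[[[0,0,0,0.2,0.01,0,0.65],[0,0,0,0.4,0.02,0,0.65],[0,0,0,0.6,0.04,0,0.65],[0,0,0,0.8,0.06,0,0.65],[0,0,0,0.95,0.063,0,0.65],[0,0,0,1,0.063,0,0.65],[0,0,0,1,0.063,0,0.65],[0,0,0,1,0.063,0,0.65]]]'
cat >> h.py <<'E'
def wpx(s,u,v,z):
    from bench import camera_info
    i=camera_info("wrist");r=R.from_rotvec(s["tool_rot"]);T=np.array(i["tool_from_camera"])
    d=r.apply(T[:3,:3]@np.linalg.inv(np.array(i["camera_matrix"]))@[u,v,1]);o=s["ee_pos"]+r.apply(T[:3,3])
    return o+d*(z-o[2])/d[2]
def look(f):
    from bench import manip,grab_frame
    s=manip.observe();p,d=grab_frame("wrist");im=p[:,:,::-1];cv2.imwrite(f,im)
    g=im.astype(int);m=((g.min(2)>140)&(g.max(2)-g.min(2)<35)).astype(np.uint8)
    m=cv2.morphologyEx(m,cv2.MORPH_CLOSE,np.ones((9,9)))
    n,l,st,ce=cv2.connectedComponentsWithStats(m)
    for k in range(1,n):
        if 150<st[k,4]<6000: print(st[k],ce[k].round(),"tray",tray(wpx(s,*ce[k],10)).round(1))
    return s
E
python3 -c "
from h import *
s=look('pics/w1.png'); go(-166,4,404)"
```

```text
clock: 2.72
ee_pos: [494.2, 47.7, 404.4]
tool_rot: [2.475, 1.934, -0.003]
force: [-0.2, 0.5, -0.8]
opening: 15.2
grasp_force: 0.0
[343  13  20  64 758] [352.  46.] tray [-112.3  -69.7]
[266  35  27  27 398] [279.  48.] tray [-114.1    4.2]
[212  52  25  28 389] [224.  66.] tray [-130.4   60.9]
[281 130  23  24 319] [293. 142.] tray [-208.1   -9.7]
[   0  219   64  162 5253] [ 21. 314.] tray [-424.3  335.2]
t 2.775 now tray [-243.    2.] z 404.6 op 14.9 F [ 0.4 -0.5 -0.9]
turn [-0.     0.001 -0.002] shift [ 0.308 -0.009  0.002]
```

View pics/w1.png

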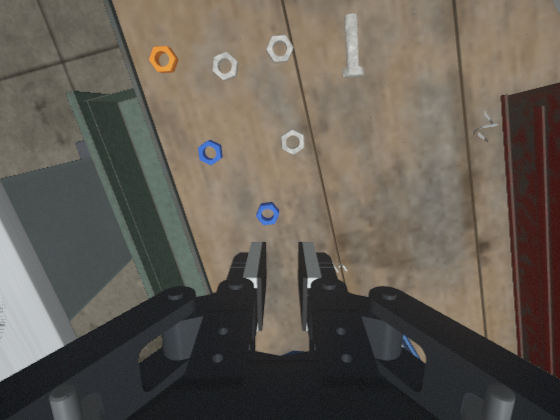

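The wrist view shows b (279,48), a (224,66), c (293,142) and the bolt (352,46). It agrees with the top view within 3 mm. Moving down behind b, between b and c.

```bash
python3 -m handwheel '[[[0,0,0,0.16,-0.008,0,0.65],[0,0,0,0.3,-0.008,0.1,0.65],[0,0,0,0.332,-0.008,0.3,0.65],[0,0,0,0.332,-0.008,0.5,0.65],[0,0,0,0.332,-0.008,0.65,0.65],[0,0,0,0.332,-0.008,0.75,0.65],[0,0,0,0.332,-0.008,0.82,0.65],[0,0,0,0.332,-0.008,0.86,0.65],[0,0,0,0.332,-0.008,0.88,0.65],[0,0,0,0.332,-0.008,0.895,0.65],[0,0,0,0.332,-0.008,0.895,0.65]]]'
python3 -c "
from h import *
go(-20,4,179.5)"
```

```text
clock: 4.15
ee_pos: [512.1, 131.4, 181.3]
tool_rot: [2.471, 1.939, 0.001]
force: [-0.8, 0.7, 0.1]
opening: 15.2
grasp_force: 0.0
t 4.15 now tray [-157.7    4.4] z 181.3 op 15.2 F [-0.8  0.7  0.1]
turn [ 0. -0.  0.] shift [0.551 0.002 0.007]
```

```bash
python3 -m handwheel '[[[0,0,0,0.02,0,0.006,0.65],[0,0,0,0.06,0,0.006,0.65],[0,0,0,0.1,0,0.006,0.65],[0,0,0,0.14,0,0.006,0.65],[0,0,0,0.18,0,0.006,0.65],[0,0,0,0.22,0,0.006,0.65],[0,0,0,0.26,0,0.006,0.65],[0,0,0,0.3,0,0.006,0.65]]]'
python3 -c "
from h import *
from bench import grab_frame
go(20,4,180)
s=look('pics/w2.png')
import cv2,numpy as np
"
```

```text
clock: 5.15
ee_pos: [530.0, 204.9, 179.5]
tool_rot: [2.472, 1.939, -0.0]
force: [-0.6, -1.0, 0.5]
opening: 14.7
grasp_force: 0.3
t 5.15 now tray [-82.1   4.6] z 179.5 op 14.7 F [-0.6 -1.   0.5]
turn [-0.  0.  0.] shift [ 0.408  0.002 -0.002]
[ 250  195   60   56 1686] [280. 222.] tray [-61.8   5.5]
[ 420  266   28   49 1048] [435. 288.] tray [-95.  -68.2]
[145 338  18  20 201] [153. 346.] tray [-127.9   69.5]
```

View pics/w2.png

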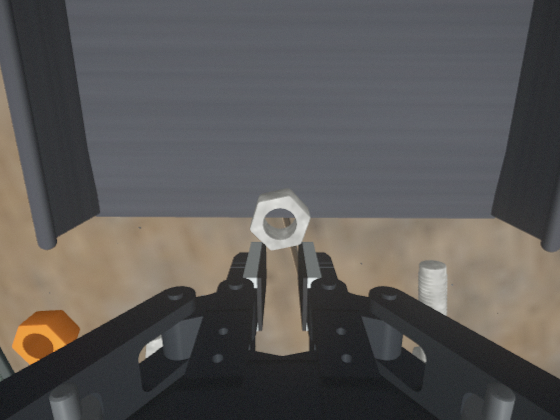

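The nut b (280,222) sits centred against both fingertips at the lip edge (row 217). I'll keep pushing.

```bash
python3 -m handwheel '[[[0,0,0,0.03,0,-0.003,0.65],[0,0,0,0.07,0,-0.004,0.65],[0,0,0,0.11,0,-0.004,0.65],[0,0,0,0.15,0,-0.004,0.65],[0,0,0,0.19,0,-0.004,0.65],[0,0,0,0.23,0,-0.004,0.65],[0,0,0,0.27,0,-0.004,0.65],[0,0,0,0.31,0,-0.004,0.65],[0,0,0,0.35,0,-0.004,0.65],[0,0,0,0.38,0,-0.004,0.65],[0,0,0,0.4,0,-0.004,0.65],[0,0,0,0.41,0,-0.004,0.65]]]'
python3 -c "
from h import *
go(-80,4,180)
s=look('pics/w3.png')
print('edge',tray(wpx(s,280,10,38)))
"
```

```text
clock: 6.7
ee_pos: [554.2, 304.0, 180.5]
tool_rot: [2.471, 1.939, -0.0]
force: [-0.2, -1.0, 0.7]
opening: 15.2
grasp_force: 0.4
t 6.7 now tray [20.   4.7] z 180.5 op 15.2 F [-0.2 -1.   0.7]
turn [-0.  0.  0.] shift [-0.4    0.002  0.002]
[ 250  194   61   60 1813] [281. 224.] tray [39.3  5.3]
edge [118.31459797   5.37741219]
```

```bash
python3 -m handwheel '[[[0,0,0,-0.04,0,0,0.65],[0,0,0,-0.12,0,0,0.65],[0,0,0,-0.2,0.01,-0.1,0.65],[0,0,0,-0.35,0.03,-0.25,0.65],[0,0,0,-0.55,0.058,-0.35,0.65],[0,0,0,-0.75,0.058,-0.35,0.65],[0,0,0,-0.93,0.058,-0.35,0.65],[0,0,0,-1,0.058,-0.35,0.65],[0,0,0,-1,0.058,-0.35,0.65]]]'
python3 -c "
from h import *
go(-252,-9.7,179.5)
s=look('pics/w4.png')
"
```

```text
clock: 7.88
ee_pos: [508.7, 56.4, 268.1]
tool_rot: [2.474, 1.936, 0.0]
force: [0.4, 0.9, 0.1]
opening: 14.9
grasp_force: 0.0
t 7.875 now tray [-231.3  -10.1] z 268.1 op 14.9 F [0.4 0.9 0.1]
turn [ 0.     0.    -0.002] shift [-0.082 -0.001  0.354]
[ 362    0   32   77 1364] [377.  39.] tray [-119.1  -70.9]
[151  37  39  44 851] [170.  59.] tray [-130.3   61.5]
[264 160  35  37 639] [281. 178.] tray [-208.6   -9.4]
```

```bash
python3 -m handwheel '[[[0,0,0,-0.04,0,0,0.65],[0,0,0,-0.076,0,0.05,0.65],[0,0,0,-0.076,0,0.15,0.65],[0,0,0,-0.076,0,0.23,0.65],[0,0,0,-0.076,0,0.29,0.65],[0,0,0,-0.076,0,0.33,0.65],[0,0,0,-0.076,0,0.352,0.65],[0,0,0,-0.076,0,0.352,0.65]]]'
python3 -m handwheel '[[[0,0,0,0.02,0,0,0.65],[0,0,0,0.06,0,0,0.65],[0,0,0,0.1,0,0,0.65],[0,0,0,0.14,0,0,0.65],[0,0,0,0.18,0,0,0.65],[0,0,0,0.22,0,0,0.65],[0,0,0,0.26,0,0,0.65],[0,0,0,0.3,0,0,0.65],[0,0,0,0.34,0,0,0.65],[0,0,0,0.38,0,0,0.65],[0,0,0,0.42,0,0,0.65],[0,0,0,0.46,0,0,0.65],[0,0,0,0.5,0,0,0.65],[0,0,0,0.54,0,0,0.65],[0,0,0,0.58,0,0,0.65]]]'
python3 -c "
from h import *
go(-14,-10,180.5)
s=look('pics/w5.png')
"
```

```text
clock: 8.93
ee_pos: [504.4, 39.2, 179.9]
tool_rot: [-2.471, -1.94, 0.0]
force: [-0.2, 0.6, -0.5]
opening: 14.6
grasp_force: 0.0
clock: 10.8
ee_pos: [539.0, 180.6, 180.0]
tool_rot: [-2.472, -1.939, -0.0]
force: [-0.1, 0.6, -0.3]
opening: 15.3
grasp_force: 0.3
t 10.8 now tray [-103.5   -9.9] z 180.0 op 15.3 F [-0.1  0.6 -0.3]
turn [-0. -0.  0.] shift [ 0.358  0.    -0.002]
[ 255  194   55   58 1554] [282. 223.] tray [-83.6  -9.7]
[ 394  222   34   79 1771] [408. 258.] tray [-101.   -68.7]
[111 295  34  24 374] [124. 304.] tray [-125.6   66.6]
```

Nut c is tracking well (20 mm ahead, y −9.7). Continuing to the floor, then retreating.

```bash
python3 -m handwheel '[[[0,0,0,0.03,0,-0.002,0.65],[0,0,0,0.07,0,-0.003,0.65],[0,0,0,0.11,0,-0.003,0.65],[0,0,0,0.15,0,-0.003,0.65],[0,0,0,0.19,0,-0.003,0.65],[0,0,0,0.23,0,-0.003,0.65],[0,0,0,0.27,0,-0.003,0.65],[0,0,0,0.31,0,-0.003,0.65],[0,0,0,0.34,0,-0.003,0.65],[0,0,0,0.36,0,-0.003,0.65],[0,0,0,0.36,0,-0.003,0.65]]]'
python3 -c "
from h import *
s=look('pics/w6.png')
"
python3 -m handwheel '[[[0,0,0,-0.04,0,0,0.65],[0,0,0,-0.12,0,0,0.65],[0,0,0,-0.2,-0.05,-0.1,0.65],[0,0,0,-0.35,-0.15,-0.25,0.65],[0,0,0,-0.5,-0.25,-0.35,0.65],[0,0,0,-0.62,-0.28,-0.35,0.65],[0,0,0,-0.65,-0.285,-0.35,0.65],[0,0,0,-0.65,-0.285,-0.35,0.65]]]'
python3 -c "
from h import *
go(-175,61,179.7)
s=look('pics/w7.png')
"
```

```text
clock: 12.22
ee_pos: [560.2, 267.8, 180.8]
tool_rot: [-2.471, -1.94, -0.001]
force: [-0.1, -0.1, 0.7]
opening: 14.6
grasp_force: 0.0
[ 213  112   64   66 2096] [244. 144.] tray [41.1  6.3]
[ 254  190   56   63 1837] [282. 222.] tray [ 6.4 -9.7]
clock: 13.28
ee_pos: [452.6, 125.7, 268.2]
tool_rot: [2.473, 1.937, 0.001]
force: [0.2, -0.3, 0.2]
opening: 14.7
grasp_force: 0.0
t 13.275 now tray [-177.3   60.9] z 268.2 op 14.7 F [ 0.2 -0.3  0.2]
turn [ 0.    -0.    -0.001] shift [ 0.01  -0.001  0.354]
[ 459   70   32   91 1675] [477. 117.] tray [-113.2  -70.6]
[264 125  38  40 724] [282. 145.] tray [-131.1   60.5]
```

View pics/w7.png

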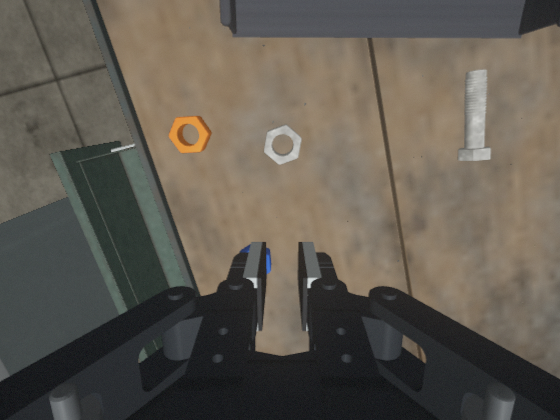

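Nut a (282,145) is directly ahead. The blue look-alike (255,260) is close behind the left finger, so I'll come down 10 mm further forward to clear it.

```bash
python3 -m handwheel '[[[0,0,0,0.03,0,0,0.65],[0,0,0,0.05,0.001,0.05,0.65],[0,0,0,0.05,0.001,0.15,0.65],[0,0,0,0.05,0.001,0.23,0.65],[0,0,0,0.05,0.001,0.29,0.65],[0,0,0,0.05,0.001,0.33,0.65],[0,0,0,0.05,0.001,0.352,0.65],[0,0,0,0.05,0.001,0.352,0.65]]]'
python3 -m handwheel '[[[0,0,0,0.02,0,0,0.65],[0,0,0,0.06,0,0,0.65],[0,0,0,0.1,0,0,0.65],[0,0,0,0.14,0,0,0.65],[0,0,0,0.18,0,0,0.65],[0,0,0,0.22,0,0,0.65],[0,0,0,0.26,0,0,0.65],[0,0,0,0.3,0,0,0.65]]]'
python3 -c "
from h import *
go(-5,58,180.5)
s=look('pics/w8.png')
"
```

```text
clock: 14.32
ee_pos: [455.6, 138.8, 180.0]
tool_rot: [-2.471, -1.94, 0.0]
force: [0.1, 0.2, -0.9]
opening: 15.2
grasp_force: 0.0
clock: 15.32
ee_pos: [473.5, 212.0, 180.2]
tool_rot: [-2.471, -1.939, 0.0]
force: [0.2, -0.1, 0.8]
opening: 15.2
grasp_force: 0.3
t 15.325 now tray [-88.6  61.1] z 180.2 op 15.2 F [ 0.2 -0.1  0.8]
turn [-0.  0.  0.] shift [ 0.334  0.013 -0.001]
[ 439    0   70   72 2428] [473.  33.] tray [  9.3 -12.9]
[ 253  195   57   57 1564] [281. 223.] tray [-68.7  61.6]
[ 525  255   35  117 2364] [549. 317.] tray [-117.6  -70.3]
```

View pics/w8.png

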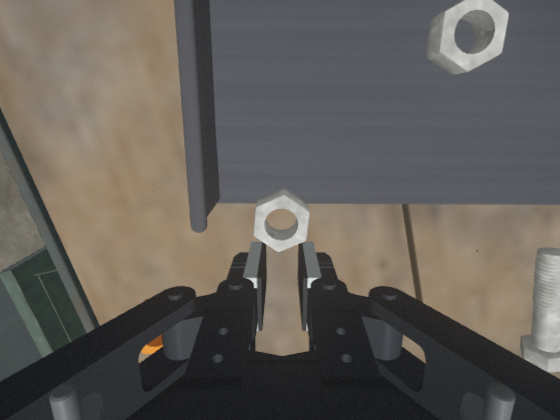

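Nut a (281,223) is at the lip, inside the end wall (row 230, column 198). Before going in I'll check from the depth picture how high the linkage is above the rim.

```bash
python3 -c "
from h import *
from bench import grab_frame,manip,camera_info
s=manip.observe();p,d=grab_frame('wrist');i=camera_info('wrist')
r=R.from_rotvec(s['tool_rot']);T=np.array(i['tool_from_camera']);Ki=np.linalg.inv(np.array(i['camera_matrix']))
for u,v in[(240,262),(235,290),(175,295),(180,335),(100,340)]:
    q=T[:3,:3]@(Ki@[u,v,1]*d[v,u])+T[:3,3]; w=s['ee_pos']+r.apply(q); print(u,v,'tray',tray(w).round(),'z',w[2].round())
"
```

```text
240 262 tray [-79.  79.] z 25.0
235 290 tray [-74.  77.] z 55.0
175 295 tray [-73.  94.] z 61.0
180 335 tray [-84.  92.] z 65.0
100 340 tray [-75. 108.] z 79.0
```

The links are above z≈50 and the rim is at 38, so they clear. I'll finish with a slight inward drift.

```bash
python3 -m handwheel '[[[0,0,0,0.03,0.003,-0.002,0.65],[0,0,0,0.07,0.009,-0.003,0.65],[0,0,0,0.11,0.016,-0.003,0.65],[0,0,0,0.15,0.023,-0.003,0.65],[0,0,0,0.19,0.03,-0.003,0.65],[0,0,0,0.23,0.037,-0.003,0.65],[0,0,0,0.27,0.044,-0.003,0.65],[0,0,0,0.3,0.05,-0.003,0.65],[0,0,0,0.31,0.05,-0.003,0.65],[0,0,0,0.31,0.05,-0.003,0.65]]]'
python3 -c "
from h import *
s=look('pics/w9.png')
"
python3 -m handwheel '[[[0,0,0,-0.04,0,0,0.65],[0,0,0,-0.12,0,0,0.65],[0,0,0,-0.2,0,-0.1,0.65],[0,0,0,-0.3,0,-0.3,0.65],[0,0,0,-0.4,0,-0.5,0.65],[0,0,0,-0.5,0,-0.7,0.65],[0,0,0,-0.5,0,-0.8,0.65],[0,0,0,-0.5,0,-0.8,0.65],[0,0,0,-0.5,0,-0.8,0.65]]]'
python3 -c "
from h import *
s=look('pics/w10.png')
"
```

```text
clock: 16.68
ee_pos: [503.9, 283.8, 181.0]
tool_rot: [-2.471, -1.94, 0.0]
force: [-0.2, 0.5, 0.8]
opening: 14.9
grasp_force: 0.0
[  0 103  17  21 161] [  5. 115.] tray [ 55.  163.7]
[ 356  118   65   64 2049] [388. 149.] tray [41.   3.5]
[ 253  193   58   59 1715] [282. 222.] tray [ 8.3 48.9]
[ 384  198   62   58 1748] [415. 227.] tray [  5.8 -12. ]
clock: 17.85
ee_pos: [473.7, 161.7, 380.0]
tool_rot: [-2.471, -1.939, 0.004]
force: [0.5, 0.5, -0.1]
opening: 15.3
grasp_force: 0.0
[269   5  28  32 462] [282.  20.] tray [11.5 49. ]
[334   7  27  32 460] [347.  23.] tray [  9.6 -10.7]
[388 125  20  59 721] [398. 155.] tray [-113.7  -70.2]
[   0  244   62  121 3962] [ 23. 309.] tray [-296.2  355.7]
```

View pics/w10.png

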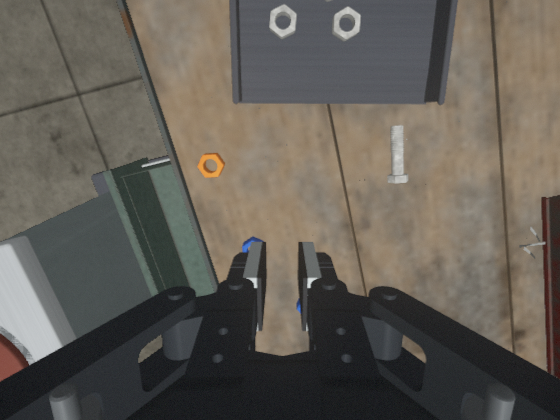

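All three nuts are on the flat floor: a (8,49), c (6,−12) and b (41,4) in the tray frame. In the picture a is at (282,20), c at (347,23), and b is just out of frame at the top. The bolt (398,155) hasn't moved, and the hand is well clear.

```bash
python3 -c "
from bench import ticket
print(ticket.close_job())"
```

```text
the job is handed in; nothing more can be done
None
```

I swept all three nuts onto the tray's flat floor, left the bolt and carton alone, finished with the hand clear, and handed the job in at about 18 s of the 64 s; the hand-in returned no verdict.

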